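# Start the leather punch press from its control console

## Robot

A 6-joint arm with a two-finger parallel gripper is mounted at the origin on the work surface. World frame = base frame: x ahead of the robot, y to its left, z up, the work surface at z = 0. Lengths are in mm, angles in rad, forces in N, time in s.
With the tool pointing down it reaches from about 275 to 1000 mm from the base axis. Payload 8.4 kg.
Tool frame: the origin (TCP) lies between the finger pads; the fingertips stand r.nose_length ahead of it and the grasp point (between the pads) lies 8 mm behind it (r.nose_length is the distance from the TCP to the fingertips, in mm); y points along the fingers, x is the direction in which the jaws open and shut, and the axes are right-handed (so a half turn about y gives the same grasp; the last joint's range is limited). The gripper opens to 85 mm and grips with 20 to 120 N. Pads are 22 mm wide; open, the fingers measure 114 mm over their backs; the gripper's body (76 mm by 85 mm) begins 54 mm behind the grasp point. The pads swing forward as they close: fully open they stand 13 mm farther back than shut.
Start: joints at [-0.002, 0.353, 1.633, -0, 1.155, -0.002], TCP at [625.002, -0, 242.281] pointing down, gripper open.
Joint ranges: [-2.63, 2.63], [-0.92, 2.1], [0.06, 2.66], [-1.3, 4.44], [0, 2.69], [-3.02, 3.02]. Speed limits (rad/s): [2.22, 2.22, 2.79, 3.14, 3.14, 3.14].

## Interface

Orientations are given as [roll, pitch, yaw] about the fixed x, y, z axes, in that order (R = Rz(yaw) Ry(pitch) Rx(roll)).
In Python, from rig import r, cams, order gives the robot as it stands. The module is installed in compiled form; this text tells all that it offers.
- The arm moves only by the shell command python3 -m crank 'ROWS' [FORCE]. ROWS is JSON, a list of rows, each a list of 7 numbers: the turn, a rotation vector about the tool's x, y, z in degrees, then the shift along the tool's x, y, z in cm, then the opening, from -1 (shut) to 1 (fully open). A call has exactly 10 rows; each row shifts and turns the pose as measured when the row begins, along the tool's axes as they then stand; what a row does not reach is not made up. A row lasts 1/12 s, in which the tool goes at most 41.7 mm and 7.16 degrees, less where a joint would pass 70% of its speed; a pose out of reach is approached as far as the arm can. A call with a gripper value outside its range is refused whole. The fingers move at their own pace and stop on an object; FORCE is the grip in N (left out, the last holds). Time passes only in rows, so rows that do not move let the fingers close, or fill a call up. It gives the time, the measured TCP pose, the force and the opening at its end, in the units of the state.
- r.sense(): the state, without advancing time (a new reading comes with each control period).
- cams.grab_frame(name): name is "scene" or "side" or "wrist"; returns the picture (420x560x3 uint8, blue, green, red); there is no depth.
- cams.camera_info(name): a dict with "intrinsics" (3x3 intrinsics, pixels), "k1" (the pictures are not rectified: a ray, as slopes to the right and down, at radius r is drawn at 1 + k1 r^2 times it, then the intrinsics apply), "view" (4x4, takes a point from world to camera coordinates); the wrist camera has in their place "hand_eye" (4x4, takes a point from camera to tool coordinates, whose origin is the TCP and whose axes are the tool frame's). Camera axes: x right, y up, looking along -z (the intrinsics and any distortion apply to the point x, -y, -z); pixel columns grow to the right and rows downward; lengths in mm; the calibration is good to about 2 mm. A picture is of the moment at which its call begins: read the wrist's pose just before it. camera_info takes no time and is no camera call.
- order.sign_off(): hands the job in, once; it reports no verdict.
The state is a dict: "clock": time; "qpos": joint angles; "qvel": joint speeds; "joint_efforts": joint torques, N m; "eef_pos": TCP position; "tcp_rot": TCP orientation; "contact_force": force on the tool from outside, world axes, zero at the start; "wrist_torque": the same for the moment, N m; "opening": opening from 0.0 (shut) to 1.0 (fully open).
Only numpy, scipy, OpenCV 4.12 (cv2) and the standard library are available. Lean on these libraries where they do the work, as an engineer would, in place of code of your own. Each camera call takes 0.05 s, during which the arm holds its last target.

## Task

Start the bench punch press from its grey console: first rock the black power rocker over to its white-spotted end, then push the square yellow air key all the way in, and then press the round green run button down and finish the program while still holding it down. Never press the green or yellow before its turn, do not press the red stop button, and leave the tools and supplies standing about where they are.

Things in the scene. Friction and masses are not known exactly. Their poses are not given: they have to be found in the camera images.
- console: fixed grey console, 180 (x) x 420 (y) x 55 mm high; origin under its centre on the table, z up, own -x is the long side facing the robot. Four controls stand on its top in a row along its y, 96 mm apart, 35 mm from its centre line towards -x, turned like the console; which is in which place varies.
- power_on_pad (a point): centre of the white spot on the black power rocker's ON half, where to press: 20 mm from the hinge. Two halves in a shallow V, each 32 mm long, 42 wide, hinged between them about the console's y. The ON half is the one towards the console's -x. Off, it slopes up and outwards by 20 degrees, outer end 86 mm above the table; on, it lies level, upper face 75 mm above the table.
- power (a joint): power rocker angle in rad: about 0 (up to 0.05) at the start = off, 0.35 = fully on (hard stop). Press down on the ON half (about 2 to 5 N); it stays where it is left.
- air_top (a point): centre of the top of the square yellow air key, 40 x 40 mm, top 85 mm above the table when out, on a square black base; moves with the key.
- air (a joint): how far the yellow key is pushed in, in m: 0 (up to 0.0015) at the start, 0.010 = fully in (hard stop, top then 75 mm above the table). It resists with about 3 N, has no return spring and stays where it is left.
- run_base: fixed round black base, 62 mm across and 12 mm high, carrying the green run button; origin under its centre, on the console top (55 mm above the table).
- run_top (a point): centre of the flat top of the round green run button, 40 mm across, top 83 mm above the table when up; moves with the button.
- run (a joint): how far the green button is pressed, in m: 0 = up, 0.009 = fully down (hard stop). Spring return: about 1.6 N at the start and 5.2 N fully down.
- stop_top (a point): centre of the top of the red mushroom stop button, 42 mm across, top 93 mm above the table, on a round yellow base. Not to be pressed.
- stop (a joint): how far the red stop button is pressed, in m (spring return, travel 0.008). Must stay near 0.
- eyelet_tin: small loose brass-coloured tin with a white lid, 34 mm across, 32 mm high, standing on the console's far side behind the controls; origin under its centre.
- bobbin: small loose bobbin, orange with white flanges, 30 mm across, 28 mm high, standing on the console's far side; origin under its centre.
- red_punch: loose red hollow punch, about 123 mm long along its x, 24 mm wide, 18 mm high, lying on the table in front of the console; origin at table level, near its middle.
- black_punch: loose black hollow punch, the same shape, lying in front of the console.
- mallet: loose hammer lying on the table behind the console; origin at table level, near its middle.
- glue_bottle: loose white bottle with blue cap, 52 mm across, 130 mm high, standing behind one end of the console; origin under its centre.
- rivet_tub: loose open white tub, 72 mm across, 45 mm high, standing behind the other end of the console; origin under its centre.

How it is judged:
By the outcome, as a careful person would: the job done as asked, in the order asked, and still so for the second after the job is handed in, while the arm keeps its last pose, push and grip.
It also fails if it takes over 51 s, if anything falls off the work surface, if the arm or the gripper's body presses on something with over 40 N, if the wrist force passes 120 N, or if a joint passes its speed limit or range.

## Working session

There is one attempt and no reset: what is moved stays moved. The work goes in short steps, Python scripts to look and compute and a shell command to move; the robot and the scene stay as the last step left them, time stands still between calls to the robot, and variables do not carry over. Pictures are saved under pics/ and viewed, and the job is handed in when it is done.

```bash
mkdir -p pics; python3 - <<'E'
from rig import r,cams,order
import cv2
s=r.sense();print(s, r.nose_length)
for n in("scene","side","wrist"):
    cv2.imwrite(f"pics/{n}0.png",cams.grab_frame(n));print(n,cams.camera_info(n))
E
```

```text
{'clock': 0.0, 'qpos': array([-2.39787032e-03,  3.53653135e-01,  1.63414314e+00, -9.23691594e-06,
        1.15519058e+00, -2.39927079e-03]), 'qvel': array([-0.00070272, -0.00013997, -0.00129059, -0.00113488,  0.00163529,
        0.00011325]), 'joint_efforts': array([-2.03471049e-03, -6.05236173e+01, -3.42063046e+01, -2.62302356e-04,
        9.48130677e-03,  3.61521288e-06]), 'eef_pos': array([ 6.24536681e+02, -3.59598594e-04,  2.41554698e+02]), 'tcp_rot': array([-1.57080143e+00,  1.39421807e-03,  5.13215487e-06]), 'contact_force': array([ 0.14324129, -0.42868028,  0.94052852]), 'wrist_torque': array([-0.01276391, -0.02132411,  0.0132732 ]), 'opening': 1.0012839092674348} 11.0
scene {'intrinsics': array([[429.52908648,   0.        , 272.54390641],
       [  0.        , 429.52908648, 205.79189507],
       [  0.        ,   0.        ,   1.        ]]), 'k1': 0.034701971082441885, 'view': array([[ 8.13402189e-02,  9.96611948e-01,  1.21816846e-02,
        -6.74579130e+01],
       [-7.97601362e-01,  5.77587148e-02,  6.00413190e-01,
         4.10680700e+02],
       [ 5.97675361e-01, -5.85538
[... 549 characters left out ...]
6284410e-01,  5.57857354e-01,
        -1.18473426e+03],
       [ 0.00000000e+00,  0.00000000e+00,  0.00000000e+00,
         1.00000000e+00]])}
wrist {'intrinsics': array([[365.14653267,   0.        , 269.4614118 ],
       [  0.        , 365.14653267, 210.10246128],
       [  0.        ,   0.        ,   1.        ]]), 'k1': -0.04670634445651253, 'hand_eye': array([[ 9.99999529e-01, -5.20019731e-06, -9.70581887e-04,
         3.92362481e-01],
       [-9.25808762e-04,  2.95149234e-01, -9.55450717e-01,
        -1.32023343e+02],
       [ 2.91435033e-04,  9.55451165e-01,  2.95149091e-01,
         7.54063411e+01],
       [ 0.00000000e+00,  0.00000000e+00,  0.00000000e+00,
         1.00000000e+00]])}
```

View pics/scene0.png

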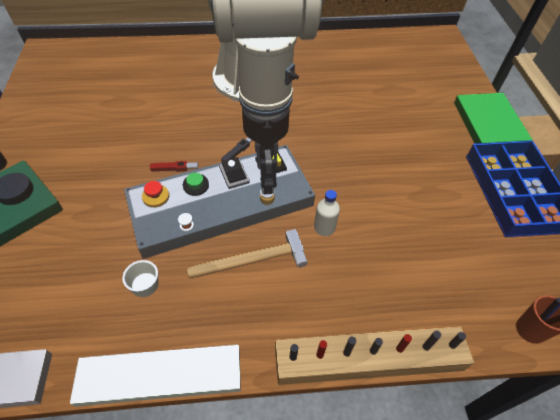

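View pics/side0.png

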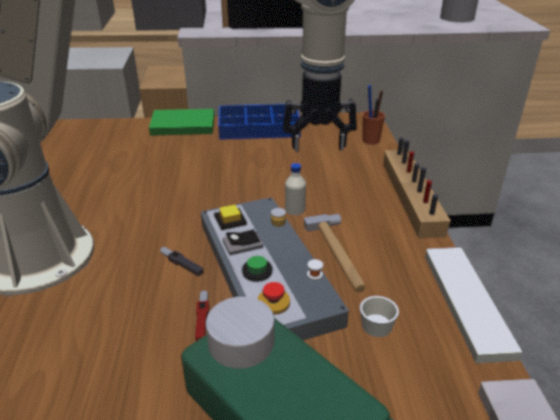

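View pics/wrist0.png

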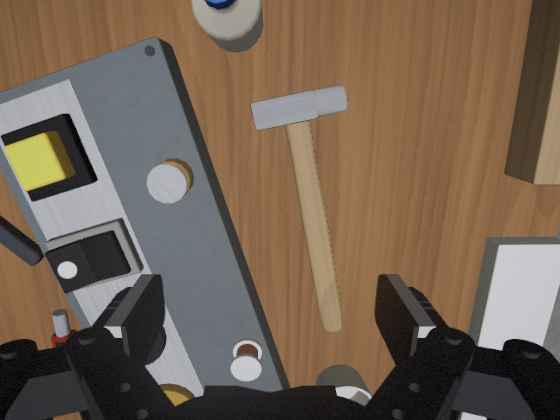

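```bash
cat > h.py <<'E'
import numpy as np,cv2
from rig import r,cams
from scipy.spatial.transform import Rotation as Ro
def toolT(s):
    T=np.eye(4);T[:3,:3]=Ro.from_euler('xyz',s['tcp_rot']).as_matrix();T[:3,3]=s['eef_pos'];return T
def c2w(n,s=None):
    i=cams.camera_info(n)
    return np.linalg.inv(i['view']) if n!='wrist' else toolT(s)@i['hand_eye']
def ray(n,px,s=None):
    i=cams.camera_info(n);K=i['intrinsics'];d=np.array([(px[0]-K[0,2])/K[0,0],(px[1]-K[1,2])/K[1,1]])
    u=d.copy()
    for _ in range(20): u=d/(1+i['k1']*(u@u))
    T=c2w(n,s);v=T[:3,:3]@np.array([u[0],-u[1],-1]);return T[:3,3],v
def onz(n,px,z,s=None):
    o,v=ray(n,px,s);return (o+v*(z-o[2])/v[2])
def tri(*rs):
    A=np.zeros((3,3));b=np.zeros(3)
    for o,v in rs:
        v=v/np.linalg.norm(v);P=np.eye(3)-np.outer(v,v);A+=P;b+=P@o
    return np.linalg.solve(A,b)
def blobs(img,col,minA=15):
    h=cv2.cvtColor(img,cv2.COLOR_BGR2HSV)
    R={'y':((22,150,100),(33,255,255)),'g':((50,120,60),(75,255,255)),'r':((0,170,120),(6,255,255)),'w':((0,0,170),(180,40,255))}[col]
    m=cv2.inRange(h,*[np.array(a) for a in R])
    n,_,st,ce=cv2.connectedComponentsWithStats(m)
    return [(int(st[k,4]),np.round(ce[k],1).tolist(),st[k,:4].tolist()) for k in range(1,n) if st[k,4]>=minA]
E
python3 - <<'E'
from h import *
for n in("scene","side","wrist"):
    im=cv2.imread(f"pics/{n}0.png")
    for c in "ygrw": print(n,c,[b for b in blobs(im,c) if b[0]<6000])
im=cv2.imread("pics/scene0.png");cv2.imwrite("pics/sc_zoom.png",cv2.resize(im[120:260,110:330],None,fx=3.6,fy=3.6,interpolation=cv2.INTER_CUBIC))
im=cv2.imread("pics/side0.png");cv2.imwrite("pics/si_zoom.png",cv2.resize(im[180:350,140:360],None,fx=3.5,fy=3.5,interpolation=cv2.INTER_CUBIC))
E
```

```text
scene y [(24, [278.3, 158.4], [277, 154, 4, 9])]
scene g [(2418, [492.7, 117.6], [457, 93, 75, 50]), (167, [194.2, 179.0], [186, 173, 17, 13])]
scene r [(149, [165.7, 164.8], [150, 161, 37, 7]), (197, [152.6, 188.0], [145, 181, 17, 15]), (39, [407.5, 337.6], [404, 335, 8, 7]), (39, [322.9, 343.9], [320, 341, 7, 7])]
scene w [(82, [221.7, 2.5], [214, 0, 15, 7]), (343, [266.8, 2.0], [233, 0, 69, 6]), (48, [312.8, 1.4], [307, 0, 13, 4]), (591, [266.4, 42.8], [237, 37, 59, 14]), (420, [235.2, 88.6], [213, 66, 79, 40]), (265, [286.9, 162.9], [277, 148, 21, 29]), (1985, [192.4, 188.1], [129, 156, 132, 62]), (33, [230.9, 162.7], [228, 160, 7, 6]), (32, [191.2, 164.3], [187, 163, 10, 4]), (27, [536.5, 182.8], [533, 181, 8, 5]), (26, [504.8, 184.2], [502, 182, 7, 5]), (23, [540.5, 190.1], [538, 188, 7, 5]), (25, [265.6, 194.4], [260, 190, 13, 7]), (24, [508.6, 191.9], [506, 190, 7, 5]), (245, [327.9, 208.7], [318, 200, 21, 17]), (186, [185.2, 220.5], [178, 213, 16, 18]), (316, [295.9, 245.1], [286, 230, 20, 33]), (491, [141.4, 277.8], [123, 260, 35, 31]), (2015, [19.8, 374.9], [0, 350, 46, 54
[... 835 characters left out ...]
 263.9], [308, 260, 15, 9]), (23, [365.0, 300.7], [361, 297, 12, 11]), (172, [380.8, 316.3], [364, 298, 35, 25]), (2002, [518.7, 400.3], [483, 381, 73, 39])]
wrist y [(105, [55.4, 155.1], [44, 133, 22, 46])]
wrist g []
wrist r [(68, [57.6, 339.8], [52, 337, 15, 10])]
wrist w [(77, [198.4, 3.9], [193, 0, 13, 12]), (1167, [166.1, 183.5], [147, 165, 39, 38]), (246, [67.0, 269.6], [58, 262, 19, 16]), (1878, [174.9, 362.4], [146, 308, 57, 89]), (107, [115.4, 331.2], [106, 327, 16, 11]), (108, [423.6, 331.3], [418, 327, 16, 11]), (154, [247.7, 347.5], [233, 341, 29, 18]), (600, [245.5, 368.2], [230, 356, 31, 25]), (234, [349.1, 391.4], [336, 386, 35, 13]), (124, [471.3, 416.8], [461, 413, 25, 7])]
```

```bash
ls pics
```

```text
sc_zoom.png
scene0.png
si_zoom.png
side0.png
wrist0.png
```

View pics/sc_zoom.png

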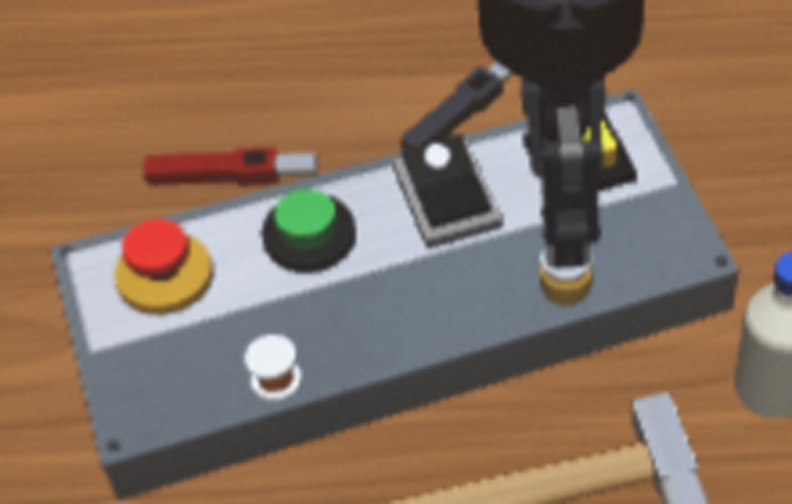

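View pics/si_zoom.png

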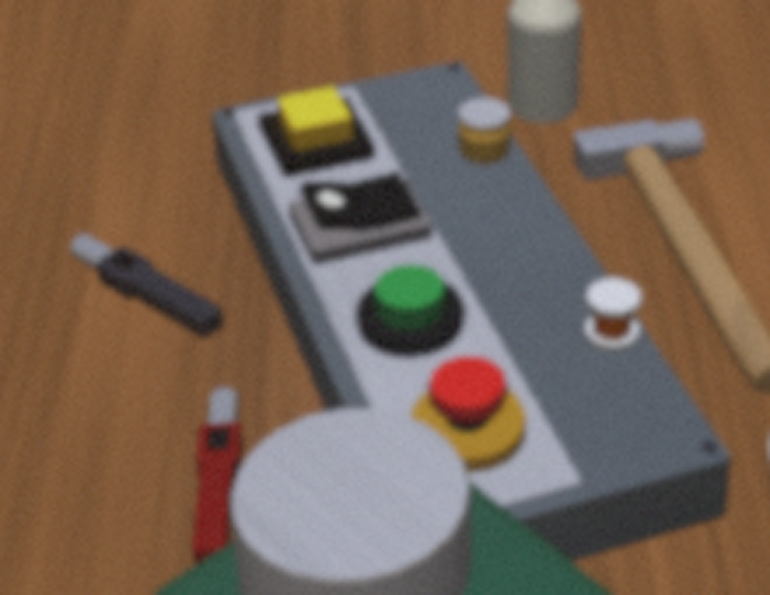

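```bash
python3 - <<'E'
from h import *
S=lambda x,y:((x+.5)/3.6-.5+110,(y+.5)/3.6-.5+120)
D=lambda x,y:((x+.5)/3.5-.5+140,(y+.5)/3.5-.5+180)
np.set_printoptions(precision=1,suppress=True)
sc=dict(red=(S(155,246),93),green=(S(305,212),83),spot=(S(437,155),83),s1=(S(65,251),55),s2=(S(632,97),55),s3=(S(722,262),55),s4=(S(113,445),55))
si=dict(red=(D(468,382),93),green=(D(410,288),83),spot=(D(330,200),83),yel=(D(312,108),85),s2=(D(226,113),55),s3=(D(455,68),55),s4=(D(709,447),55))
for k,v in sc.items(): print('scene',k,onz('scene',*v))
for k,v in si.items(): print('side',k,onz('side',*v))
for k in sc:
  if k in si: print('tri',k,tri(ray('scene',sc[k][0]),ray('side',si[k][0])))
s=r.sense()
print('wrist spot',onz('wrist',(67,269.6),83,s),'yel',onz('wrist',(38,161),85,s))
E
```

```text
scene red [ 516.2 -248.6   93. ]
scene green [ 485.8 -157.1   83. ]
scene spot [441.4 -70.2  83. ]
scene s1 [ 484.4 -317.4   55. ]
scene s2 [368.8  69.8  55. ]
scene s3 [524.6 114.3  55. ]
scene s4 [ 638.4 -271.    55. ]
side red [ 514.6 -251.7   93. ]
side green [ 487.2 -160.3   83. ]
side spot [442.2 -73.7  83. ]
side yel [430.6  23.8  85. ]
side s2 [371.5  67.1  55. ]
side s3 [526.9 112.2  55. ]
side s4 [ 640.8 -269.8   55. ]
tri red [ 514.6 -249.2   90.9]
tri green [ 486.4 -157.7   82. ]
tri spot [441.4 -70.7  81.7]
tri s2 [370.4  69.2  54.8]
tri s3 [526.1 113.6  55.2]
tri s4 [ 640.  -270.8   56.5]
wrist spot [444.4 -70.1  83. ] yel [437.5  27.8  85. ]
```

```bash
python3 -m crank '[[0,-5.5,0,0,0,0,-1],[0,-5.5,0,0,0,0,-1],[0,-5.5,0,0,0,0,-1],[0,0,0,-2.8,1,-0.2,-1],[0,0,0,-2.8,1,-0.2,-1],[0,0,0,-2.8,1,-0.2,-1],[0,0,0,-2.8,1,-0.2,-1],[0,0,0,-2.8,1,-0.2,-1],[0,0,0,-2.8,1,-0.2,-1],[0,0,0,-2.8,1,-0.2,-1]]' 60
cat > go.py <<'E'
import sys
from h import *
# targets (world): python3 go.py x y z -> remaining shift in tool axes, cm; turn to keep vertical, yaw 16.5deg
s=r.sense();T=toolT(s)
R0=Ro.from_euler('xyz',[-np.pi/2,0,np.radians(16.5)]).as_matrix()
np.set_printoptions(precision=2,suppress=True)
print('t',round(s['clock'],2),'pos',s['eef_pos'],'F',s['contact_force'],'op',round(s['opening'],2))
print('turn deg',np.degrees(Ro.from_matrix(T[:3,:3].T@R0).as_rotvec()))
for n,p in dict(spot=(441,-70.5,s['eef_pos'][2]),yel=(432,26,s['eef_pos'][2]),green=(486,-157.8,s['eef_pos'][2])).items():
    print(n,'shift cm',T[:3,:3].T@(np.array(p)-s['eef_pos'])/10)
E
python3 go.py
```

```text
clock: 0.98
eef_pos: [439.1, -72.0, 168.2]
tcp_rot: [-1.571, -0.003, 0.307]
contact_force: [1.0, -0.3, 0.1]
opening: -0.002
t 0.98 pos [439.09 -72.02 168.24] F [ 0.97 -0.26  0.1 ] op -0.0
turn deg [0.03 1.07 0.18]
spot shift cm [0.23 0.   0.09]
yel shift cm [2.28 0.   9.56]
green shift cm [ 1.88  0.01 -9.59]
```

```bash
python3 - <<'E'
from h import *
s=r.sense();w=cams.grab_frame('wrist');sd=cams.grab_frame('side');sc=cams.grab_frame('scene')
sz=cv2.resize(sd[130:320,150:350],None,fx=2.9,fy=2.9,interpolation=cv2.INTER_CUBIC)
cv2.imwrite('pics/side1.png',sz)
cv2.imwrite('pics/wrist1.png',w)
cv2.imwrite('pics/scene1.png',cv2.resize(sc[110:230,120:320],None,fx=3.6,fy=3.6,interpolation=cv2.INTER_CUBIC))
for n,i in(('wrist',w),('side',sd),('scene',sc)): print(n,[(c,blobs(i,c)) for c in 'yg'])
E
```

```text
wrist [('y', []), ('g', [(17, [272.4, 360.4], [270, 359, 5, 5])])]
side [('y', [(185, [229.7, 213.0], [220, 205, 21, 16])]), ('g', [(1067, [174.9, 121.1], [150, 109, 51, 25]), (212, [256.6, 263.3], [247, 257, 20, 15])])]
scene [('y', [(206, [270.8, 158.0], [261, 151, 20, 15])]), ('g', [(2417, [492.7, 117.6], [457, 93, 75, 50]), (169, [194.3, 179.1], [186, 173, 17, 13])])]
```

View pics/wrist1.png

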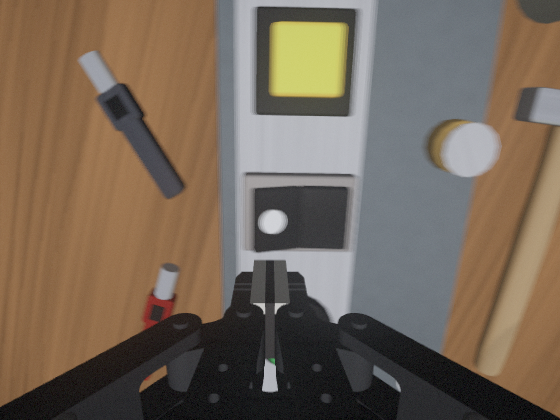

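View pics/side1.png

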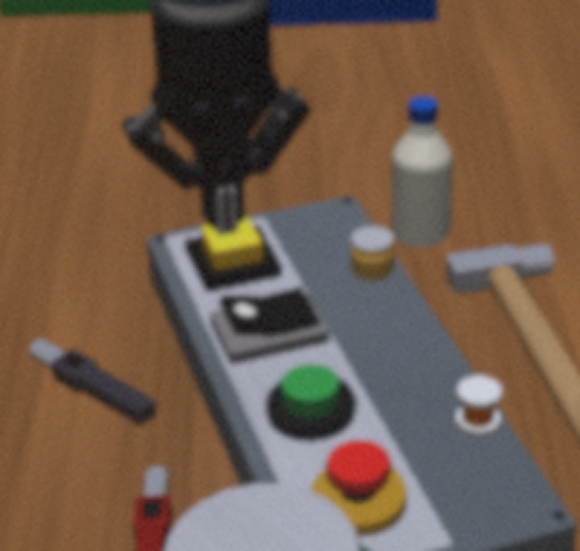

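View pics/scene1.png

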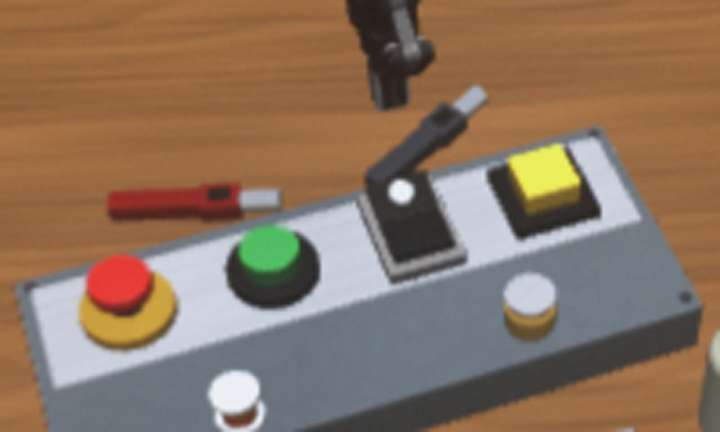

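```bash
python3 - <<'E'
from h import *
s=r.sense()
print('wrist yel',onz('wrist',(308,60),85,s),'spot',onz('wrist',(272.5,222),82.5,s))
S=lambda x,y:((x+.5)/3.6-.5+120,(y+.5)/3.6-.5+110)
print('scene yel',onz('scene',S(543,174),85),'spot',onz('scene',S(401,191),82.5))
E
```

```text
wrist yel [430.4140133   25.59179848  85.        ] spot [440.58264649 -71.03508035  82.5       ]
scene yel [434.38056653  26.11989577  85.        ] spot [440.95939045 -70.26699847  82.5       ]
```

```bash
python3 -m crank '[[0,1,0,0.1,0.8,0,-1],[0,0,0,0.1,0.8,0.1,-1],[0,0,0,0,0.8,0,-1],[0,0,0,0,0.8,0,-1],[0,0,0,0,0.8,0,-1],[0,0,0,0,0.8,0,-1],[0,0,0,0,0.8,0,-1],[0,0,0,0,0.4,0,-1],[0,0,0,0,0.2,0,-1],[0,0,0,0,0,0,-1]]'; python3 go.py
```

```text
clock: 1.97
eef_pos: [445.4, -69.2, 99.3]
tcp_rot: [-1.571, -0.004, 0.288]
contact_force: [-1.0, 0.2, -0.5]
opening: 0.001
t 1.97 pos [445.4  -69.23  99.35] F [-0.96  0.21 -0.55] op 0.0
turn deg [ 0.02 -0.02  0.21]
spot shift cm [-0.46 -0.    0.  ]
yel shift cm [1.42 0.   9.51]
green shift cm [ 1.38  0.01 -9.65]
```

```bash
python3 -m crank '[[0,0,0,-0.3,0,0,-1],[0,0,0,-0.2,0,0,-1],[0,0,0,0,0,0,-1],[0,0,0,0,0.2,0,-1],[0,0,0,0,0.2,0,-1],[0,0,0,0,0.2,0,-1],[0,0,0,0,0.2,0,-1],[0,0,0,0,0.2,0,-1],[0,0,0,0,0,0,-1],[0,0,0,0,0,0,-1]]'; python3 go.py
```

```text
clock: 2.8
eef_pos: [441.0, -71.2, 89.9]
tcp_rot: [-1.573, -0.006, 0.287]
contact_force: [-1.0, -0.3, 2.3]
opening: 0.001
t 2.8 pos [440.96 -71.25  89.95] F [-1.02 -0.33  2.27] op 0.0
turn deg [ 0.1  -0.04  0.35]
spot shift cm [0.02 0.   0.07]
yel shift cm [ 1.9  -0.01  9.58]
green shift cm [ 1.87  0.03 -9.58]
```

```bash
python3 -m crank '[[0,0,0,0,0.2,0,-1],[0,0,0,0,0.2,0,-1],[0,0,0,0,0.2,0,-1],[0,0,0,0,0.2,0,-1],[0,0,0,0,0.2,0,-1],[0,0,0,0,0.2,0,-1],[0,0,0,0,0.2,0,-1],[0,0,0,0,0.2,0,-1],[0,0,0,0,0.2,0,-1],[0,0,0,0,0.2,0,-1]]'; python3 go.py
```

```text
clock: 3.63
eef_pos: [441.0, -71.4, 85.3]
tcp_rot: [-1.572, -0.004, 0.288]
contact_force: [-13.2, 0.9, 43.2]
opening: 0.003
t 3.63 pos [440.97 -71.37  85.32] F [-13.21   0.93  43.19] op 0.0
turn deg [ 0.07 -0.01  0.25]
spot shift cm [0.03 0.   0.08]
yel shift cm [ 1.9  -0.    9.59]
green shift cm [ 1.86  0.02 -9.57]
```

```bash
python3 -m crank '[[0,0,0,0,-0.3,0,-1],[0,0,0,0,-0.6,0,-1],[0,0,0,0,-0.8,0,-1],[0,0,0,0,-0.8,0,-1],[0,0,0,0,-0.8,0,-1],[0,0,0,0,-0.4,0,-1],[0,0,0,0,-0.2,0,-1],[0,0,0,0,0,0,-1],[0,0,0,0,0,0,-1],[0,0,0,0,0,0,-1]]'; python3 go.py; python3 - <<'E'
from h import *
w=cams.grab_frame('wrist');sd=cams.grab_frame('side')
a=cv2.resize(sd[180:320,180:330],None,fx=2.8,fy=2.8,interpolation=cv2.INTER_CUBIC)
b=cv2.resize(w,(400,300));c=np.zeros((392,a.shape[1]+400,3),np.uint8);c[:a.shape[0],:a.shape[1]]=a;c[:300,a.shape[1]:]=b
cv2.imwrite('pics/p2.png',c[:,:800])
E
```

```text
clock: 4.47
eef_pos: [441.8, -71.3, 128.8]
tcp_rot: [-1.573, -0.007, 0.288]
contact_force: [-0.6, -0.7, -0.4]
opening: 0.002
t 4.47 pos [441.84 -71.29 128.85] F [-0.64 -0.68 -0.39] op 0.0
turn deg [ 0.14 -0.02  0.43]
spot shift cm [-0.06 -0.    0.1 ]
yel shift cm [ 1.82 -0.01  9.61]
green shift cm [ 1.78  0.04 -9.55]
```

View pics/p2.png

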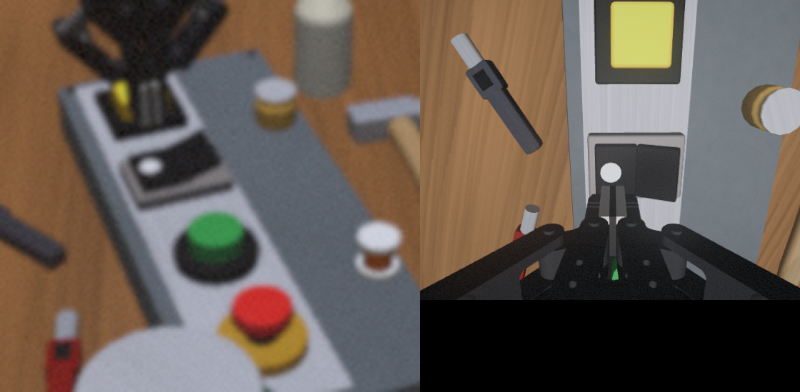

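```bash
python3 -m crank '[[0,0,0,0.2,0,1.3,-1],[0,0,0,0.3,0,1.3,-1],[0,0,0,0.3,0,1.3,-1],[0,0,0,0.3,0,1.3,-1],[0,0,0,0.2,0,1.3,-1],[0,0,0,0.2,0,1.2,-1],[0,0,0,0,0,0.8,-1],[0,0,0,0,0,0.3,-1],[0,0,0,0,0,0,-1],[0,0,0,0,0,0,-1]]'; python3 go.py
```

```text
clock: 5.4
eef_pos: [429.0, 20.5, 125.9]
tcp_rot: [-1.572, -0.002, 0.287]
contact_force: [0.7, 0.5, 0.0]
opening: -0.002
t 5.4 pos [429.04  20.48 125.9 ] F [0.66 0.47 0.01] op -0.0
turn deg [ 0.06 -0.07  0.12]
spot shift cm [-1.43  0.01 -9.06]
yel shift cm [0.44 0.   0.45]
green shift cm [  0.42   0.02 -18.71]
```

```bash
python3 -m crank '[[0,0,0,0.2,0.2,0.2,-1],[0,0,0,0.1,0.4,0.2,-1],[0,0,0,0,0.5,0,-1],[0,0,0,0,0.5,0,-1],[0,0,0,0,0.3,0,-1],[0,0,0,0,0.2,0,-1],[0,0,0,0,0.1,0,-1],[0,0,0,0,0.1,0,-1],[0,0,0,0,0,0,-1],[0,0,0,0,0,0,-1]]'; python3 go.py
```

```text
clock: 6.23
eef_pos: [431.1, 23.6, 99.6]
tcp_rot: [-1.572, -0.001, 0.284]
contact_force: [-0.2, 0.0, 0.2]
opening: -0.001
t 6.23 pos [431.07  23.59  99.64] F [-0.15  0.01  0.21] op -0.0
turn deg [ 0.07 -0.22  0.05]
spot shift cm [-1.69  0.01 -9.31]
yel shift cm [ 0.16 -0.    0.21]
green shift cm [  0.19   0.02 -18.95]
```

```bash
python3 -m crank '[[0,0,0,0.1,0.15,0.2,-1],[0,0,0,0,0.15,0,-1],[0,0,0,0,0.15,0,-1],[0,0,0,0,0.15,0,-1],[0,0,0,0,0.15,0,-1],[0,0,0,0,0.15,0,-1],[0,0,0,0,0.15,0,-1],[0,0,0,0,0.15,0,-1],[0,0,0,0,0.15,0,-1],[0,0,0,0,0.1,0,-1]]'; python3 go.py
```

```text
clock: 7.07
eef_pos: [432.2, 26.0, 85.7]
tcp_rot: [-1.572, -0.002, 0.285]
contact_force: [-10.6, -0.1, 41.8]
opening: -0.001
t 7.07 pos [432.16  25.99  85.67] F [-10.6   -0.06  41.83] op -0.0
turn deg [ 0.1  -0.2   0.12]
spot shift cm [-1.86  0.01 -9.51]
yel shift cm [-0.02 -0.    0.01]
green shift cm [  0.01   0.03 -19.15]
```

```bash
python3 -m crank '[[0,0,0,0,-0.3,0,-1],[0,0,0,0,-0.8,0,-1],[0,0,0,0,-1,0,-1],[0,0,0,0,-1,0,-1],[0,0,0,0,-1,0,-1],[0,0,0,0,-0.8,0,-1],[0,0,0,0,-0.3,0,-1],[0,0,0,0,0,0,-1],[0,0,0,0,0,0,-1],[0,0,0,0,0,0,-1]]'; python3 -m crank '[[0,0,0,0,0,-1,-1],[0,0,0,0,0,-2,-1],[0,0,0,0,0,-2.6,-1],[0,0,0,0,0,-2.6,-1],[0,0,0,0,0,-2.6,-1],[0,0,0,0,0,-2.6,-1],[0,0,0,0,0,-2,-1],[0,0,0,0,0,-1,-1],[0,0,0,0,0,-0.3,-1],[0,0,0,0,0,0,-1]]'; python3 go.py
python3 - <<'E'
from h import *
w=cams.grab_frame('wrist');sd=cams.grab_frame('side');sc=cams.grab_frame('scene')
a=cv2.resize(sd[180:320,180:330],None,fx=2.6,fy=2.6,interpolation=cv2.INTER_CUBIC)
b=cv2.resize(sc[120:260,120:270],None,fx=2.6,fy=2.6,interpolation=cv2.INTER_CUBIC)
cv2.imwrite('pics/p3.png',np.hstack([a,b]));cv2.imwrite('pics/w3.png',w)
E
```

```text
clock: 7.9
eef_pos: [432.2, 26.3, 140.8]
tcp_rot: [-1.572, -0.003, 0.284]
contact_force: [0.5, 1.3, -0.0]
opening: -0.003
clock: 8.73
eef_pos: [479.0, -145.5, 136.1]
tcp_rot: [-1.57, 0.004, 0.287]
contact_force: [-0.3, 1.0, 0.3]
opening: -0.004
t 8.73 pos [ 478.96 -145.49  136.14] F [-0.32  0.97  0.33] op -0.0
turn deg [-0.06 -0.03 -0.2 ]
spot shift cm [-1.51  0.01  8.27]
yel shift cm [ 0.36  0.02 17.78]
green shift cm [ 0.33 -0.   -1.38]
```

View pics/p3.png

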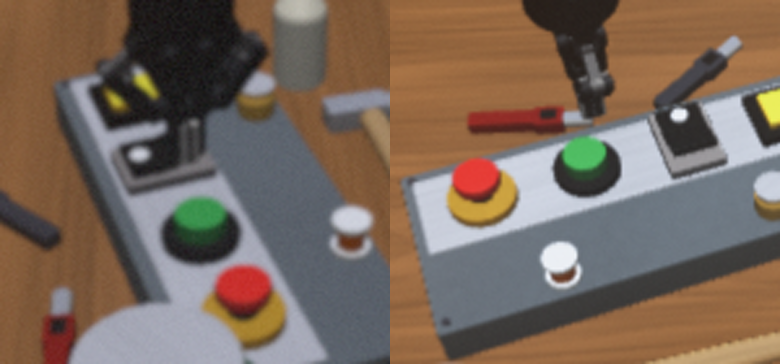

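View pics/w3.png

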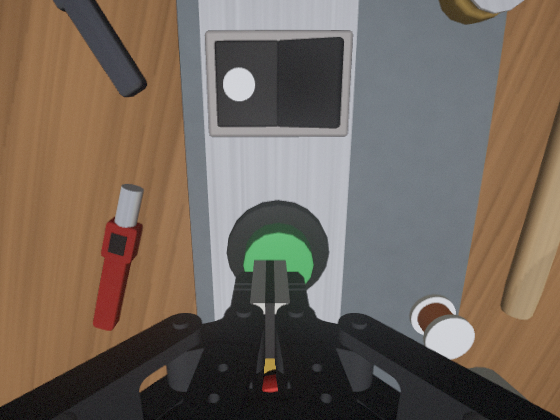

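```bash
python3 -m crank '[[0,0,0,0.2,0,-0.5,-1],[0,0,0,0.1,0,-0.5,-1],[0,0,0,0,0.3,-0.2,-1],[0,0,0,0,0.6,0,-1],[0,0,0,0,0.8,0,-1],[0,0,0,0,0.6,0,-1],[0,0,0,0,0.3,0,-1],[0,0,0,0,0.1,0,-1],[0,0,0,0,0,0,-1],[0,0,0,0,0,0,-1]]'; python3 go.py
```

```text
clock: 9.72
eef_pos: [484.3, -151.9, 105.6]
tcp_rot: [-1.568, 0.005, 0.294]
contact_force: [0.5, 0.0, 0.1]
opening: -0.003
t 9.72 pos [ 484.29 -151.9   105.61] F [0.51 0.   0.09] op -0.0
turn deg [-0.17  0.34 -0.3 ]
spot shift cm [-1.78  0.04  9.05]
yel shift cm [ 0.15  0.05 18.54]
green shift cm [-0.01 -0.   -0.61]
```

```bash
python3 -m crank '[[0,0,0,0,0,-0.3,-1],[0,0,0,0,0,-0.3,-1],[0,0,0,0,0.1,0,-1],[0,0,0,0,0.2,0,-1],[0,0,0,0,0.2,0,-1],[0,0,0,0,0.1,0,-1],[0,0,0,0,0.1,0,-1],[0,0,0,0,0,0,-1],[0,0,0,0,0,0,-1],[0,0,0,0,0,0,-1]]'; python3 go.py
```

```text
clock: 10.55
eef_pos: [486.7, -158.6, 98.6]
tcp_rot: [-1.569, 0.004, 0.294]
contact_force: [0.3, 0.3, 0.0]
opening: -0.006
t 10.55 pos [ 486.66 -158.59   98.63] F [0.27 0.26 0.05] op -0.01
turn deg [-0.12  0.32 -0.23]
spot shift cm [-1.82  0.03  9.75]
yel shift cm [ 0.11  0.04 19.25]
green shift cm [-0.04  0.    0.09]
```

```bash
python3 -m crank '[[0,0,0,0,0.15,0,-1],[0,0,0,0,0.15,0,-1],[0,0,0,0,0.15,0,-1],[0,0,0,0,0.15,0,-1],[0,0,0,0,0.15,0,-1],[0,0,0,0,0.15,0,-1],[0,0,0,0,0.15,0,-1],[0,0,0,0,0.1,0,-1],[0,0,0,0,0.1,0,-1],[0,0,0,0,0.1,0,-1]]'; python3 go.py
```

```text
clock: 11.38
eef_pos: [487.1, -158.6, 84.9]
tcp_rot: [-1.569, 0.003, 0.294]
contact_force: [-3.4, 0.6, 16.7]
opening: 0.002
t 11.38 pos [ 487.06 -158.62   84.87] F [-3.38  0.56 16.74] op 0.0
turn deg [-0.09  0.34 -0.19]
spot shift cm [-1.86  0.02  9.77]
yel shift cm [ 0.08  0.03 19.27]
green shift cm [-0.08  0.    0.11]
```

```bash
python3 -m crank '[[0,0,0,0,0.1,0,-1],[0,0,0,0,0.1,0,-1],[0,0,0,0,0.1,0,-1],[0,0,0,0,0.1,0,-1],[0,0,0,0,0.1,0,-1],[0,0,0,0,0.1,0,-1],[0,0,0,0,0.1,0,-1],[0,0,0,0,0.1,0,-1],[0,0,0,0,0.1,0,-1],[0,0,0,0,0.1,0,-1]]'; python3 go.py
python3 - <<'E'
from h import *
sd=cams.grab_frame('side');sc=cams.grab_frame('scene')
a=cv2.resize(sd[180:320,180:330],None,fx=2.6,fy=2.6,interpolation=cv2.INTER_CUBIC)
b=cv2.resize(sc[120:260,140:290],None,fx=2.6,fy=2.6,interpolation=cv2.INTER_CUBIC)
cv2.imwrite('pics/p4.png',np.hstack([a,b]))
for n,i in(('side',sd),('scene',sc)): print(n,[(c,blobs(i,c)) for c in 'yr'])
print(r.sense()['contact_force'],r.sense()['eef_pos'])
E
```

```text
clock: 12.22
eef_pos: [487.1, -158.6, 84.8]
tcp_rot: [-1.569, 0.003, 0.294]
contact_force: [-5.0, 1.9, 19.3]
opening: -0.006
t 12.22 pos [ 487.08 -158.63   84.83] F [-5.04  1.92 19.3 ] op -0.01
turn deg [-0.08  0.33 -0.18]
spot shift cm [-1.86  0.02  9.77]
yel shift cm [ 0.08  0.03 19.27]
green shift cm [-0.08  0.    0.11]
side [('y', [(151, [228.0, 215.4], [219, 210, 17, 12])]), ('r', [(226, [273.2, 290.0], [264, 283, 20, 15]), (117, [199.8, 324.5], [195, 310, 11, 26])])]
scene [('y', [(214, [270.8, 160.4], [261, 153, 20, 16])]), ('r', [(135, [164.0, 164.9], [150, 162, 33, 6]), (196, [152.6, 187.9], [145, 181, 17, 15]), (39, [407.5, 337.6], [404, 335, 8, 7]), (39, [322.9, 343.9], [320, 341, 7, 7])])]
[-5.82753853  1.52440205 17.55368284] [ 487.05534744 -158.63181069   84.8513228 ]
```

View pics/p4.png

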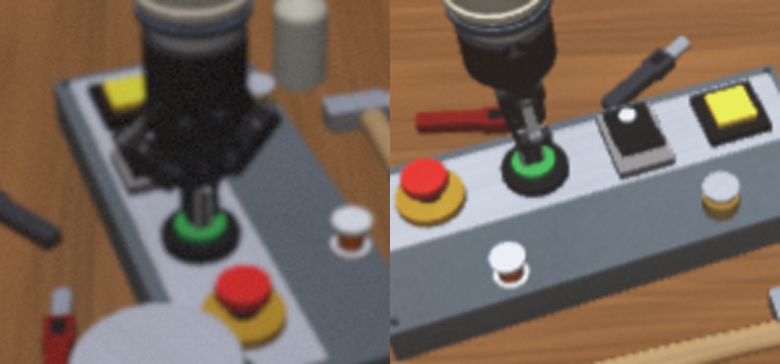

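```bash
python3 -c "
from rig import order,r
print(order.sign_off()); print(r.sense()['clock'],r.sense()['contact_force'])"
```

```text
the job is handed in; nothing more can be done
None
the job is handed in; nothing more can be done
```

The press was started in the order asked, and I handed the job in at about 12 s of the 51 s allowed, with the arm still holding the green button down. The system gave no verdict.

- **Power rocker:** I pressed the white-spotted end until it hit its hard stop, with the fingertips about 74 mm above the table. Later pictures still showed the ON half level.
- **Yellow key:** I pushed it in until it hit its stop, with the fingertips at about 75 mm. In the last scene picture it sat 2.4 px lower, which matches the full 10 mm of travel.
- **Green button:** I pressed it to its stop, with the fingertips at about 74 mm. The push was steady at about 17 to 19 N when I handed in.
- **Everything else:** The red stop button stayed at the same place in the pictures. The arm never came near the tools and supplies, and those I could see in the last pictures looked unmoved.

**Check that ran high:** The fingertips pushed with about 43 N on the rocker and 42 N on the yellow key at their stops. That is above 40 N, but the limit is worded for the arm and the gripper's body, and only the fingertips touched. It is also well under the 120 N wrist limit.

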